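# Charge the push-and-turn mill jar in the pottery studio

## Robot

A 6-joint arm with a two-finger parallel gripper is mounted at the origin on the work surface. World frame = base frame: x ahead of the robot, y to its left, z up, the work surface at z = 0. Lengths are in m, angles in rad, forces in N, time in s.
With the tool pointing down it reaches from about 0.275 to 0.875 m from the base axis. Payload 12.5 kg.
Tool frame: the origin (TCP) lies on the centre line of the jaws, within the pads' length; the fingertips stand r.finger_overhang ahead of it and the grasp point (between the pads) lies 3 mm ahead of it (r.finger_overhang is the distance from the TCP to the fingertips, in m); z points along the fingers, y is the line along which they close (so a half turn about z gives the same grasp; the last joint's range is limited). The gripper opens to 85 mm and grips with 20 to 120 N. Pads are 22 mm wide; open, the fingers measure 114 mm over their backs; the gripper's body (76 mm by 85 mm) begins 54 mm behind the grasp point. The pads swing forward as they close: fully open they stand 13 mm farther back than shut.
Start: joints at [-1.206, 0.351, 1.652, -0, 1.139, -0.085], TCP at [0.239, -0.495, 0.253] pointing down, gripper open.
Joint ranges: [-2.75, 2.75], [-0.79, 2.1], [0.01, 2.65], [-1.57, 4.71], [0.07, 3.14], [-2.87, 2.87]. Speed limits (rad/s): [2.22, 2.22, 2.79, 3.14, 3.14, 3.14].

## Interface

Orientations are given as a unit quaternion [x, y, z, w].
In Python, from cell import r, optics gives the robot as it stands. The module is installed in compiled form; this text tells all that it offers. Calls block until the motion is done:
- r.move_to(position, orientation): joint-space move of the TCP to a pose.
- r.move_linear(position, rot=None, vel=0.15): straight line of the TCP; rot=None keeps the orientation; vel is the mean speed in m/s.
- r.set_joints(angles): joint-space move.
- r.set_gripper(opening, squeeze=None): opening from 0.0 (shut) to 1.0 (fully open); squeeze is the grip in N (None keeps the last); returns when the fingers have stopped.
- r.sleep(seconds).
- r.inverse_kinematics(position, orientation): joint angles nearest the present ones, or None.
- optics.get_image(name): name is "scene" or "top" or "wrist"; returns a dict with "pixels" (384x512x3 uint8, red, green, blue), "depth" (384x512 float32, m along the optical axis (not along the pixel's ray), 0 where there is no reading), "fx", "fy", "cx", "cy" (pixels), "camera_from_world" (4x4, takes a point from world to camera coordinates); the wrist camera has in their place "mount" (4x4, takes a point from camera to tool coordinates, whose origin is the TCP and whose axes are the flange's). Camera axes: x right, y down, z forward; pixel columns grow to the right and rows downward; lengths in m; the calibration is good to about 2 mm. A picture is of the moment at which its call begins: read the wrist's pose just before it.
A pose or a line that the arm cannot do raises r.PlanningError and nothing moves.
- r.hand_in(): hands the job in; it is judged then, once.
Readings, each from a call of its own:
- r.current_t(): time.
- r.current_q(): joint angles.
- r.current_qvel(): joint speeds.
- r.current_effort(): joint torques, N m.
- r.current_tool_pos(): TCP position.
- r.current_ee_rot(): TCP orientation.
- r.current_contact_force(): force on the tool from outside, world axes, zero at the start.
- r.current_torque(): the same for the moment, N m.
- r.current_opening(): opening from 0.0 (shut) to 1.0 (fully open).
- r.current_finger_force(): force on a finger pad.
Only numpy, scipy, OpenCV 4.12 (cv2) and the standard library are available. Lean on these libraries where they do the work, as an engineer would, in place of code of your own. Each camera call takes 0.05 s, during which the arm holds its last target. There are 200 camera calls.

## Task

Load the mill jar: unlock its safety cap (press it down firmly and, still pressing, turn it; never force it), stand the cap on the cork mat, draw the tray out from under the low shelf and put every grinding block on it into the jar. When all the blocks are in, put the cap back on and lock it, and slide the empty tray all the way home under the shelf; do not knock the other studio things about.

Things in the scene. Friction and masses are not known exactly. Their poses are not given: they have to be found in the camera images.
- jar: White square plastic mill jar, fixed to the table, 130 x 130 mm, walls 5 mm, shoulder at height 90 mm, then a round neck (68 mm outside, 60 mm inside) up to the rim at height 122 mm. Origin: centre of its underside, z up. A ridge on the inner floor makes blocks fall to either side. Locked, the cap's origin is 101 mm above this origin and the cap's y lies along the jar's y (either way round).
- jar_mouth (a point): Centre of the jar's rim, on the neck's axis, 122 mm above the table; axes as the jar's. Inside the neck at its +y and -y sit two grey tabs (22 mm wide in x, 2 to 10 mm below the rim) that reach inwards to 15 mm from the axis, so the free mouth is 30 mm wide along the jar's y and 60 mm long along its x.
- collar (a joint): Black spring collar round the neck that pushes the cap up. About 0 with the cap locked, -0.002 m when free or with the cap merely resting, grows as it is pressed down. Pushes up 5 N when free, 7 N at 0, 11 N at 0.005, 13 N at 0.008, where the cap meets the rim.
- cap: Black round safety cap of the jar, loose, 96 mm diameter, about 130 g. Origin: centre of the lower rim of its skirt, z up; it stands level on its skirt on a flat surface, 62 mm tall. It starts locked on the jar. To open: press it down at least 5 mm, best 6 to 7 mm, and while pressed turn it 65 to 75 degrees anticlockwise seen from above, then lift. Unpressed or clockwise it stays locked.
- cap_grip (a point): Middle of the straight grip bar on the cap's flat top, 48 mm above the cap's origin; axes as the cap's. The bar is 18 mm wide in x, 70 mm long in y and 28 mm tall (34 to 62 mm above the cap's origin); the flat top, 34 mm above the origin, is a good place to press with the fingertips while gripping the bar.
- cap_crossbar (a point): Cross bar inside the cap, parallel to the grip bar, 9 mm wide, 53 mm long, 3 to 11 mm above the cap's origin; it catches under the jar's tabs. To close: lower the cap centred (within 3 mm) with the bar 65 to 75 degrees anticlockwise from the jar's y until the spring carries it, cap origin 102 to 103 mm above the jar's; press 8 to 9 mm, turn clockwise to its stop at the jar's y, let go.
- mat: Fixed square cork mat on the table, 120 x 120 mm, 4 mm thick, origin at the centre of its underside. The cap is stood here while the jar is open.
- shelf: Low wooden shelf, fixed: a board (underside 115 mm, top 133 mm above the table, crockery on it up to 0.22 m) on two side panels. Origin: on the table under the middle of its open front edge; the board reaches 300 mm from there along the shelf's -y and 145 mm to each side in x. The shelf's +y points out of it, the way the tray is drawn.
- shelf_stop (a point): End stop of the tray's guideway. Two aluminium rails, 10 mm high and wide, 96 mm apart inside, run along the shelf's y at x = +-53 mm, from 147 mm inside its front edge to 188 mm outside. The tray meets the stop when its origin is at y = -67 mm in the shelf's frame: fully home. At the start it may stand up to 22 mm short of that.
- tray: Loose flat aluminium tray, about 350 g, 90 mm (x) by 130 mm (y), floor 4 mm thick, rim 10 mm high, origin at the centre of its underside. It slides on the table between the shelf's rails (3 mm play each side), its y along the shelf's y. Drawn 190 mm from home it lies clear of the board.
- tray_post (a point): Middle of the square wooden post by which the tray is pulled: 22 x 22 mm, from 4 to 60 mm height, at y = +145 mm in the tray's frame on a flat strap. This point is 35 mm above the table. Home or drawn, the post is outside the shelf.
- block0: White alumina grinding block, square section 16 x 16 mm, 45 mm long, 45 g, origin at the centre of one end face, its z along the length. Two to four such blocks (block0 to block3, the others absent) stand on end on the tray in one row along its y.
- block1: White alumina grinding block, square section 16 x 16 mm, 45 mm long, 45 g, origin at the centre of one end face, its z along the length. Like block0; may be absent.
- block2: White alumina grinding block, square section 16 x 16 mm, 45 mm long, 45 g, origin at the centre of one end face, its z along the length. Like block0; may be absent.
- block3: White alumina grinding block, square section 16 x 16 mm, 45 mm long, 45 g, origin at the centre of one end face, its z along the length. Like block0; may be absent.
- bowl: Steel bowl, 150 mm wide, 60 mm high, loose bystander, origin at the centre of its underside: not to be disturbed.
- mug: Blue mug, 80 mm wide, 80 mm high, loose bystander, origin at the centre of its underside: not to be disturbed.
- sponge: Yellow sponge, 100 x 65 x 35 mm, loose bystander, origin at the centre of its underside: not to be disturbed.
- spray: Clear spray bottle, 66 mm wide, 170 mm high, loose bystander, origin at the centre of its underside: not to be disturbed.
- pigment: Small amber jar, 60 mm wide, 70 mm high, loose bystander, origin at the centre of its underside: not to be disturbed.
There are look-alikes about, which are no part of the job. Leave any blue look-alike of the tray alone.

How it is judged:
On the way, in this order (a step that is already met when the one before it is completed fails the run):
1. the cap is off the jar, standing upright on the cork mat (horizontal distance between cap and mat below 0.05 m and height (world z) of cap below 0.012 m and angle between cap's own z axis and vertical below 0.12 rad), for 0.2 s.
2. every block present is in the jar (x of block0 in the frame of jar between -0.062 and 0.062 m and y of block0 in the frame of jar between -0.062 and 0.062 m and z of each of block0, block1, block2, block3 in the frame of jar below 0.08 m and x of block1 in the frame of jar between -0.062 and 0.062 m and y of block1 in the frame of jar between -0.062 and 0.062 m and x of block2 in the frame of jar between -0.062 and 0.062 m and y of block2 in the frame of jar between -0.062 and 0.062 m and x of block3 in the frame of jar between -0.062 and 0.062 m and y of block3 in the frame of jar between -0.062 and 0.062 m), for 0.2 s.
At the end, for the whole second after the job is handed in: Every block present lies inside the jar; the cap is back on the jar, level, locked under the tabs (grip bar within 0.16 rad of the jar's y, origin 98 to 103.5 mm above the jar's origin, i.e. sprung up); the tray is between the rails, home to within 12 mm of its end stop; cap and tray are at rest (all of step 2 and horizontal distance between cap and jar below 0.006 m and z of cap in the frame of jar between 0.098 and 0.1035 m and angle between the y axis of cap and the y axis of jar, either way round below 0.16 rad and angle between cap's own z axis and vertical below 0.06 rad and linear speed of each of cap, tray below 0.02 m/s and y of tray in the frame of shelf below -0.055 m and x of tray in the frame of shelf between -0.006 and 0.006 m and angle between tray's own z axis and vertical below 0.05 rad); the robot touches nothing.
It fails at once if one of the bystanders (bowl, mug, sponge, spray bottle, amber jar) is moved by more than 50 mm (distance of any of bowl, mug, sponge, spray, pigment from where it was at the start of the episode above 0.05 m).
It fails at once if the cap is forced: cap and jar press on one another with over 80 N (contact force between cap and jar above 80 N).
Of block0, block1, block2, block3 only 2 to 4 are there at a start; the rules pass over those that are not, and their reading is None.
At some moment in a run one of cap may be knocked a few centimetres aside while the robot is not near it.
Once in a run the grip may slacken for a moment while it holds something.
It also fails if it takes over 210 s, if anything falls off the work surface, if the arm or the gripper's body presses on something with over 40 N, if the wrist force passes 120 N, or if a joint passes its speed limit or range.

## Working session

There is one attempt and no reset: what is moved stays moved. The work goes in short steps, each a Python script; the robot and the scene stay as the last script left them, time stands still between calls to the robot, and variables do not carry over. Pictures are saved under pics/ and viewed, at most 14 in all, crops included, and the job is handed in when it is done.

```bash
mkdir -p pics; ls; cat > h.py <<'E'
import numpy as np, cv2
from cell import r, optics
from scipy.spatial.transform import Rotation as R
def save(im,name,crop=None,k=1):
    p=im["pixels"]
    if crop: x0,y0,x1,y1=crop; p=p[y0:y1,x0:x1]
    cv2.imwrite("pics/"+name,cv2.resize(p[:,:,::-1],None,fx=k,fy=k,interpolation=cv2.INTER_CUBIC))
def cloud(im,T=None):
    """world points (H,W,3) from depth"""
    d=im["depth"].astype(float); v,u=np.indices(d.shape)
    P=np.stack([(u-im["cx"])/im["fx"]*d,(v-im["cy"])/im["fy"]*d,d],-1)
    M=np.linalg.inv(im["camera_from_world"]) if T is None else T
    W=P@M[:3,:3].T+M[:3,3]; W[d==0]=np.nan
    return W
def wrist():
    T=np.eye(4); T[:3,:3]=R.from_quat(r.current_ee_rot()).as_matrix(); T[:3,3]=r.current_tool_pos()
    im=optics.get_image("wrist"); im["T"]=T@im["mount"]; return im
def down(yaw):
    """tool down, tool y (closing line) along world direction yaw (mod pi)"""
    y=np.array([np.cos(yaw),np.sin(yaw),0]); z=np.array([0,0,-1.]); x=np.cross(y,z)
    return R.from_matrix(np.stack([x,y,z],1)).as_quat()
E
python3 - <<'E'
from h import *
for n in("scene","top"):
    im=optics.get_image(n); save(im,n+"0.png",k=1.5); print(n,im["fx"],np.round(np.linalg.inv(im["camera_from_world"]),3).tolist())
    np.savez("pics/"+n+"0.npz",**im)
print(r.finger_overhang,r.current_ee_rot(),r.current_t())
E
```

```text
pics
scene 454.4550214508627 [[-0.696, 0.458, -0.552, 1.233], [0.718, 0.464, -0.519, 0.607], [0.018, -0.758, -0.652, 0.979], [0.0, 0.0, 0.0, 1.0]]
top 393.65813190146525 [[-0.01, -0.996, 0.086, 0.431], [-1.0, 0.011, 0.002, -0.064], [-0.003, -0.086, -0.996, 1.232], [0.0, 0.0, 0.0, 1.0]]
0.022 [ 9.74817941e-01  2.23001593e-01 -6.38992993e-05 -5.17823391e-04] 0.1
```

View pics/top0.png

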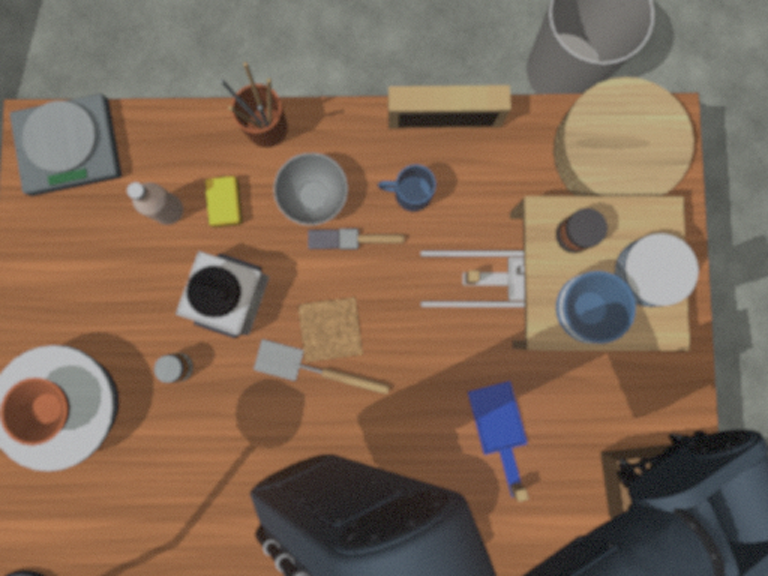

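View pics/scene0.png

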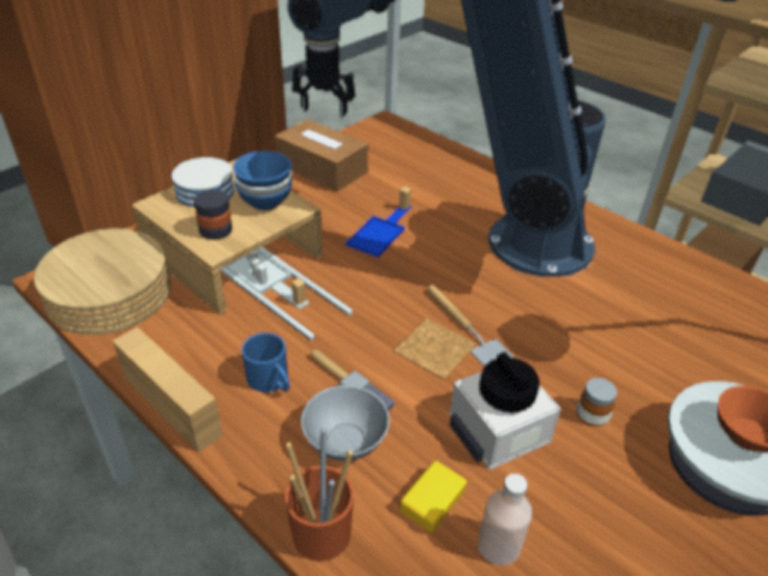

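Top view (1.5x px): jar with black cap at (215,292), mat at (330,329), shelf at (605,272) opening to the left, with its rails and the wooden tray post at (474,275). The blue look-alike tray is at (497,415).

There are two tray candidates. The aluminium tray at (510,278) lies between the rails, so it's the one meant. The blue one at (497,415) gets left alone. Next I'll measure with depth.

```bash
python3 - <<'E'
from h import *
t=dict(np.load("pics/top0.npz")); W=cloud(t); rgb=t["pixels"].astype(int); hsv=cv2.cvtColor(t["pixels"],cv2.COLOR_RGB2HSV)
v,u=np.indices(W.shape[:2])
def box(x0,y0,x1,y1): return (u>x0/1.5)&(u<x1/1.5)&(v>y0/1.5)&(v<y1/1.5)
def rep(n,m):
    m=cv2.morphologyEx(m.astype(np.uint8),cv2.MORPH_OPEN,np.ones((2,2)))>0
    P=W[m]; P=P[~np.isnan(P[:,0])]
    (c,s,a)=cv2.minAreaRect((P[:,:2]*1000).astype(np.float32)); print(n,m.sum(),"c",np.round(c,1),"size",np.round(s,1),"ang",round(a,1),"zmed",np.round(np.median(P[:,2]),4),"mean",P[:,:2].mean(0).round(4))
    return P
z=W[...,2]
rep("jar",box(165,235,280,345)&(z>.075)&(z<.1))
rep("cap",box(165,235,280,345)&(z>.115)&(z<.146))
P=rep("bar",box(165,235,280,345)&(z>.152))
rep("mat",box(290,290,370,370)&(hsv[...,1]<150)&(z<.03))
rep("mat2",box(290,290,370,370)&(z>.002)&(z<.01))
rep("shelf",box(500,180,710,370)&(z>.124)&(z<.142))
rep("post",box(455,255,490,300)&(z>.045)&(z<.075))
for n,b in(("rail1",box(415,245,520,263)),("rail2",box(415,295,520,312))): rep(n,b&(hsv[...,1]<90))
for n,x in(("j",(190,270)),("table",(400,330))):print(W[int(x[1]/1.5),int(x[0]/1.5)])
for n,b in (("bowl",box(265,145,355,230)),("mug",box(375,155,445,215)),("sponge",box(200,170,245,230)),("spray",box(120,175,185,230)),("pig",box(150,345,195,390))): rep(n,b&(z>.02))
save(t,"c1.png",(95,110,360,260),3)
E
```

```text
jar 992 c [516.9 268.2] size [155.6 136.3] ang 70.6 zmed 0.0904 mean [0.5103 0.2403]
cap 780 c [515.5 253.7] size [93.2 93.7] ang 3.7 zmed 0.1357 mean [0.5137 0.2488]
bar 171 c [516.9 258. ] size [74.1 18.1] ang 71.1 zmed 0.1636 mean [0.5153 0.2529]
mat 2800 c [442.2  42.4] size [163.4 162.5] ang 89.5 zmed 0.0034 mean [0.4417 0.0419]
mat2 1358 c [441.8  42.5] size [149.7 163.2] ang 1.7 zmed 0.0048 mean [0.4395 0.0454]
shelf 6398 c [ 556.3 -517.5] size [374.2 321.7] ang 89.4 zmed 0.1341 mean [ 0.5503 -0.4682]
post 59 c [ 548.1 -250.9] size [21.9 31. ] ang 3.8 zmed 0.0593 mean [ 0.5455 -0.2487]
rail1 399 c [ 593.8 -251.2] size [208.5  30.4] ang 89.3 zmed 0.0075 mean [ 0.5974 -0.2615]
rail2 358 c [ 499.4 -249. ] size [207.6  22.3] ang 89.5 zmed 0.0091 mean [ 0.4953 -0.2555]
[5.73575834e-01 3.40967340e-01 2.64344864e-04]
[ 0.44332846 -0.09855024 -0.00157078]
bowl 1081 c [727.8  80. ] size [143.5 146.3] ang 89.9 zmed 0.0371 mean [0.7392 0.0841]
mug 403 c [ 728.8 -128. ] size [ 77.1 119.4] ang 22.5 zmed 0.0485 mean [ 0.7338 -0.1265]
sponge 690 c [711.6 264. ] size [96.2 62. ] ang 6.1 zmed 0.0351 mean [0.7092 0.2614]
spray 683 c [698.3 410.4] size [ 60.1 112.9] ang 0.2 zmed 0.111 mean [0.6923 0.3752]
pig 394 c [364.2 356.7] size [52.6 71.8] ang 69.3 zmed 0.0686 mean [0.3694 0.3498]
```

View pics/c1.png

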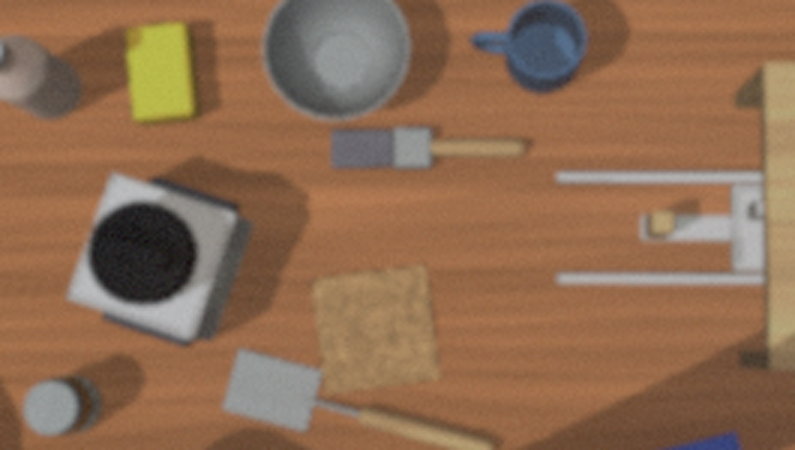

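The crop confirms jar+cap at crop (145,253), mat at (376,328), and the wooden post on its aluminium strap at (662,222) between the rails. Now I'll take a closer look with the wrist camera over the jar, then the mat.

```bash
python3 - <<'E'
from h import *
p=r.current_tool_pos(); r.move_linear([p[0],p[1],.40])
q0=down(np.deg2rad(-19))
def look(x,y,z,n,q=q0):
    r.move_to([x,y,z],q); im=wrist(); save(im,n+".png",k=1); np.savez("pics/"+n+".npz",**im); return im
im=look(.5155,.255,.36,"w_cap"); W=cloud(im,im["T"]); z=W[...,2]
print(np.round(im["mount"],3).tolist(), r.current_q(), r.current_contact_force())
def rep(n,m):
    m=cv2.morphologyEx(m.astype(np.uint8),cv2.MORPH_OPEN,np.ones((3,3)))
    k,l,s,_=cv2.connectedComponentsWithStats(m); m=l==1+np.argmax(s[1:,4])
    P=W[m]; (c,s,a)=cv2.minAreaRect((P[:,:2]*1000).astype(np.float32)); print(n,m.sum(),np.round(c,1),np.round(s,1),round(a,2),np.median(P[:,2]).round(4),P[:,:2].mean(0).round(4))
near=np.hypot(W[...,0]-.5155,W[...,1]-.255)
rep("bar",(z>.153)&(z<.175)&(near<.06)); rep("cap",(z>.115)&(z<.175)&(near<.08)); rep("jar",(z>.08)&(z<.1)&(near<.12))
im=look(.44,.045,.36,"w_mat"); W=cloud(im,im["T"]); z=W[...,2]; hsv=cv2.cvtColor(im["pixels"],cv2.COLOR_RGB2HSV)
near=np.hypot(W[...,0]-.44,W[...,1]-.043)
i=np.argmin(np.nan_to_num(near,nan=9)); print(hsv.reshape(-1,3)[i])
rep("mat",(near<.1)&(hsv[...,1]<150)&(hsv[...,0]<25)&(z>.0005))
save(im,"w_mat.png")
cv2.imwrite("pics/w2.png",np.hstack([cv2.resize(cv2.imread("pics/%s.png"%n),None,fx=.78,fy=.78) for n in("w_cap","w_mat")]))
E
```

```text
[[-0.001, -0.962, -0.272, 0.07], [1.0, -0.001, -0.001, -0.001], [0.0, -0.272, 0.962, -0.121], [0.0, 0.0, 0.0, 1.0]] [ 3.77358902e-01  3.13025139e-01  1.44001330e+00 -1.01855765e-04
  1.38844658e+00  7.09915682e-01] [-0.14927885 -0.06411301  0.47474571]
bar 1362 [517.4 255.9] [69.6 17.6] 71.37 0.1632 [0.518  0.2572]
cap 6759 [518.  256.1] [96.4 95. ] 68.43 0.1356 [0.5187 0.2586]
jar 5560 [517.6 255.6] [128.4 130.2] 70.91 0.0903 [0.5223 0.2699]
[ 17 119 187]
mat 7438 [444.3  46.1] [125.5 125.2] 7.02 0.0043 [0.4465 0.0478]
```

View pics/w2.png

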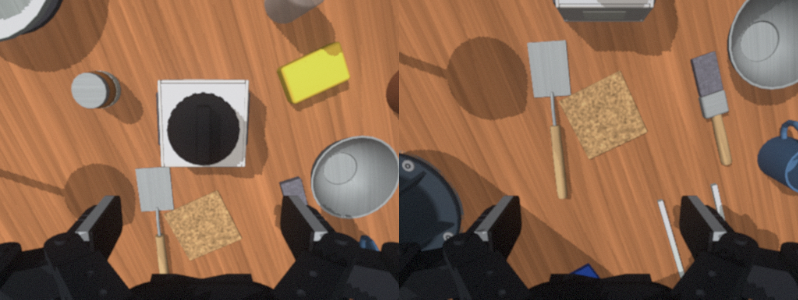

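The wrist views show the cap at (203,128) on the left half and the mat at (603,115) on the right half. Jar is at (0.5176, 0.2557) with y at 71.1°, mat at (0.444, 0.046). Now grip the bar and press while watching the force.

```bash
cat >> h.py <<'E'
J=np.array([.5176,.2557]); JY=np.deg2rad(71.1); MAT=np.array([.4443,.046])
F=lambda: r.current_contact_force()
def st(n=""): print(n,"t%.1f"%r.current_t(),np.round(r.current_tool_pos(),4),"F",np.round(F(),1),"M",np.round(r.current_torque(),2),"op %.3f"%r.current_opening(),"ff %.1f"%r.current_finger_force())
E
python3 - <<'E'
from h import *
q=down(JY-np.pi/2)
r.set_gripper(.6)
r.move_to([*J,.26],q); r.move_linear([*J,.1595],vel=.08); st("pre")
r.set_gripper(0,squeeze=80); st("grip")
z0=r.current_tool_pos()[2]; b=F()[2]
for i in range(1,19):
    r.move_linear([*J,.1595-.0005*i],vel=.02); r.sleep(.05)
    f=F()[2]-b
    print(i,round(r.current_tool_pos()[2]-z0,4),round(f,1))
    if f>11.5: break
st()
E
```

```text
pre t7.8 [0.5178 0.2558 0.16  ] F [ 0.1  0.4 -0.5] M [-0.   -0.09 -0.03] op 0.593 ff 0.0
grip t8.2 [0.5179 0.2557 0.16  ] F [ 0.1 -1.4  4.6] M [-0.17  0.06 -0.03] op 0.193 ff 79.5
1 -0.0006 1.3
2 -0.0011 0.9
3 -0.0015 0.8
4 -0.002 2.4
5 -0.0024 2.2
6 -0.0029 3.0
7 -0.0034 4.0
8 -0.0039 3.5
9 -0.0043 4.0
10 -0.0048 4.3
11 -0.0053 4.3
12 -0.0057 4.7
13 -0.0062 5.1
14 -0.0066 5.2
15 -0.0071 5.3
16 -0.0076 6.1
17 -0.0079 7.5
18 -0.008 11.7
 t13.6 [0.5179 0.2557 0.152 ] F [-3.5 -3.  16.3] M [-0.46  0.87  0.05] op 0.194 ff 83.6
```

The rim contact shows at 8 mm, so I'll back off to 6.5 mm and turn 70° anticlockwise.

```bash
python3 - <<'E'
from h import *
r.move_linear([*J,.1595-.0066],vel=.02); r.sleep(.1); st("6.5")
for a in range(10,71,10):
    r.move_to([*J,.1595-.0066],down(JY-np.pi/2+np.deg2rad(a))); r.sleep(.05); st(a)
    if abs(r.current_torque()[2])>2.5: print("STOP"); break
else:
    r.move_linear([*J,.18],vel=.03); st("up")
    r.move_linear([*J,.25],vel=.08); st("up2")
    im=optics.get_image("scene"); save(im,"s1.png",(280,180,400,320),3)
E
```

```text
6.5 t14.0 [0.5179 0.2557 0.1538] F [-2.2 -2.   9.6] M [-0.31  0.34 -0.02] op 0.193 ff 82.4
10 t14.3 [0.5182 0.256  0.1539] F [-0.6 -0.7  8.8] M [-0.14  0.22  0.24] op 0.199 ff 82.3
20 t14.7 [0.5182 0.256  0.1539] F [-0.5 -1.  10. ] M [0.   0.08 0.27] op 0.197 ff 82.3
30 t15.0 [0.5183 0.256  0.154 ] F [ 0.3  0.  10.3] M [-0.06  0.16  0.2 ] op 0.194 ff 82.3
40 t15.4 [0.5183 0.2561 0.1539] F [-0.1  0.2  9.5] M [-0.05  0.16  0.22] op 0.192 ff 82.3
50 t15.7 [0.5183 0.2561 0.154 ] F [-0.1  0.1  9.7] M [-0.03  0.11  0.27] op 0.196 ff 82.3
60 t16.1 [0.5183 0.256  0.154 ] F [ 1.   0.4 10.1] M [-0.03  0.13  0.22] op 0.192 ff 82.3
70 t16.4 [0.5183 0.2561 0.154 ] F [0.4 0.9 9.1] M [-0.05  0.09  0.28] op 0.196 ff 82.3
up t17.4 [0.5175 0.2556 0.1798] F [-0.1  0.2 -1.4] M [0.01 0.04 0.02] op 0.195 ff 80.7
up2 t18.5 [0.5174 0.2556 0.2494] F [-0.4 -0.4 -1.3] M [ 0.02 -0.02  0.03] op 0.189 ff 80.7
```

View pics/s1.png

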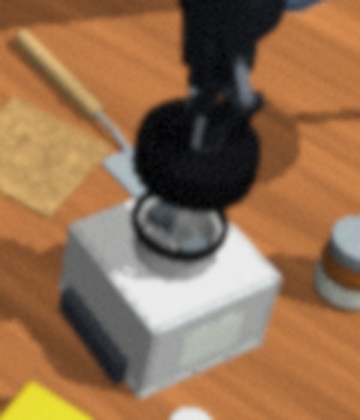

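The cap is off and hanging in the gripper above the open neck at (180,215). Next I stand it on the mat.

```bash
python3 - <<'E'
from h import *
yaw=JY-np.pi/2+np.deg2rad(70)
r.move_linear([*MAT,.25],vel=.25); st("over")
r.move_linear([*MAT,.08],vel=.12)
b=F()[2]
for z in np.arange(.072,.057,-.001):
    r.move_linear([*MAT,z],vel=.03)
    if F()[2]-b>3: break
st("touch")
r.set_gripper(.6); r.move_linear([*MAT,.2],vel=.12); st("away")
r.set_gripper(.6)
r.move_to([.40,-.10,.38],down(0)); im=wrist(); W=cloud(im,im["T"]); z=W[...,2]
near=np.hypot(W[...,0]-MAT[0],W[...,1]-MAT[1])<.09
for n,m in(("cap",near&(z>.025)&(z<.05)),("bar",near&(z>.056)&(z<.08))):
    P=W[m]; c,s,a=cv2.minAreaRect((P[:,:2]*1000).astype(np.float32)); print(n,m.sum(),np.round(c,1),np.round(s,1),round(a,1),np.median(P[:,2]))
E
```

```text
over t19.6 [0.4446 0.0466 0.25  ] F [ 0.6 -0.4 -0.3] M [ 0.04 -0.04 -0.07] op 0.195 ff 80.7
touch t24.1 [0.4445 0.046  0.063 ] F [-5.3 -0.5 22.2] M [-0.13  1.04  0.04] op 0.194 ff 83.8
away t25.8 [0.444  0.046  0.1994] F [-0.5  0.7  0.5] M [ 0.06  0.01 -0.  ] op 0.605 ff 0.0
cap 2208 [462.   64.8] [44.8 94.9] 89.3 0.03940801808651481
bar 252 [479.3  73.3] [14.2 29.9] 86.2 0.06568445801002262
```

```bash
python3 - <<'E'
from h import *
r.move_to([.548,-.21,.40],down(0)); im=wrist(); np.savez("pics/w_shelf.npz",**im); save(im,"w_shelf.png"); W=cloud(im,im["T"]); z=W[...,2]; X,Y=W[...,0],W[...,1]
def rep(n,m):
    P=W[m]; c,s,a=cv2.minAreaRect((P[:,:2]*1000).astype(np.float32)); print(n,m.sum(),np.round(c,1),np.round(s,1),round(a,1),np.median(P[:,2]).round(4),np.round(P[:,:2].min(0),3),np.round(P[:,:2].max(0),3))
rep("post",(abs(X-.548)<.03)&(abs(Y+.25)<.05)&(z>.05)&(z<.075))
b=(z>.122)&(z<.145)&(Y<-.28)&(abs(X-.55)<.2); rep("board",b)
for x0 in np.arange(.45,.66,.04):
    s=b&(abs(X-x0)<.02); 
    if s.any(): print("edge",round(x0,2),np.nanpercentile(Y[s],99).round(4))
hsv=cv2.cvtColor(im["pixels"],cv2.COLOR_RGB2HSV)
for x0 in(.494,.60):
    m=(abs(X-x0)<.02)&(Y<-.12)&(Y>-.32)&(hsv[...,1]<80)&(z<.02); rep("rail",m); P=W[m]; print(np.polyfit(P[:,1],P[:,0],1))
E
```

```text
post 261 [ 548.8 -246.9] [20.9 22. ] 0.1 0.0599 [ 0.538 -0.258] [ 0.559 -0.236]
board 8752 [ 547.  -402.2] [142.4 290. ] 89.4 0.1334 [ 0.402 -0.473] [ 0.693 -0.33 ]
edge 0.45 -0.3813
edge 0.49 -0.3311
edge 0.53 -0.3318
edge 0.57 -0.3322
edge 0.61 -0.3325
edge 0.65 -0.3326
rail 904 [ 495.7 -231.2] [177.6  12.2] 89.4 0.0102 [ 0.489 -0.32 ] [ 0.503 -0.142]
[0.01318061 0.49967868]
rail 927 [ 603.  -231.8] [176.1  12.8] 89.3 0.0101 [ 0.596 -0.32 ] [ 0.61  -0.144]
[0.01200276 0.6048913 ]
```

View pics/w_shelf.png

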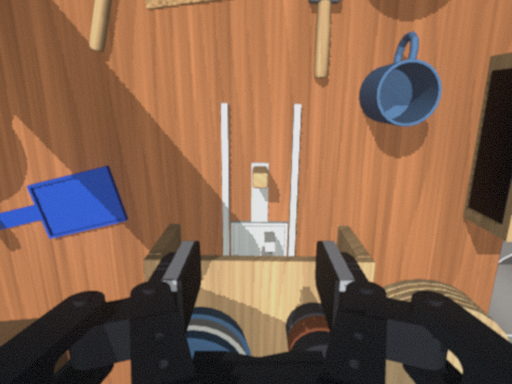

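The post is at (260,178) on its aluminium strap between the rails, the shelf edge at row 258, and the first block's end is visible at (269,245). Grip the post and draw the tray out gently.

```bash
cat >> h.py <<'E'
SO=np.array([.548,-.332]); A=-.0126  # shelf origin, yaw
def sh(y,x=0): return SO+np.array([np.cos(A),np.sin(A)])*x+np.array([-np.sin(A),np.cos(A)])*y
E
python3 - <<'E'
from h import *
q=down(A); r.set_gripper(.6)
p=np.array([.549,-.247])
r.move_to([*p,.15],q); r.move_linear([*p,.041],vel=.12); st("pre")
r.set_gripper(0,squeeze=50); st("grip")
e=sh(.270); r.move_linear([*e,.041],vel=.06); st("drawn")
r.set_gripper(.6); r.move_linear([*e,.2],vel=.15)
c=sh(.125); r.move_to([*c,.36],q); im=wrist(); np.savez("pics/w_tray.npz",**im); save(im,"w_tray.png"); W=cloud(im,im["T"]); z=W[...,2]
near=(abs(W[...,0]-c[0])<.055)&(abs(W[...,1]-c[1])<.08)
def rep(n,m):
    m=cv2.morphologyEx(m.astype(np.uint8),cv2.MORPH_OPEN,np.ones((2,2))); k,l,s,_=cv2.connectedComponentsWithStats(m)
    for i in range(1,k):
        if s[i,4]<20: continue
        P=W[l==i]; cc,ss,a=cv2.minAreaRect((P[:,:2]*1000).astype(np.float32)); print(n,s[i,4],np.round(cc,1),np.round(ss,1),round(a,1),np.median(P[:,2]).round(4))
rep("blk",near&(z>.042)&(z<.06)); rep("low",near&(z>.014)&(z<.035))
E
```

```text
pre t30.1 [ 0.5495 -0.2472  0.0418] F [ 0.8 -0.   0.2] M [0.05 0.02 0.1 ] op 0.602 ff 0.0
grip t30.4 [ 0.5494 -0.2472  0.0417] F [-0.6  1.   5.4] M [0.11 0.16 0.08] op 0.256 ff 49.9
drawn t33.7 [ 0.5521 -0.0628  0.0417] F [-0.5 -6.5  5.6] M [-0.86  0.11  0.14] op 0.251 ff 49.8
blk 170 [ 568.1 -169.5] [17.2 20. ] 5.6 nan
blk 166 [ 564.6 -196.2] [23.3 17.4] 89.4 0.0492
blk 159 [ 546.7 -228.3] [26.4 16.5] 86.7 nan
blk 155 [ 535.5 -256.2] [28.  17.5] 80.0 0.0491
low 26 [ 547.8 -215.3] [ 4.4 14.8] 64.9 0.031
low 39 [ 538.7 -244.4] [ 5.9 17.4] 52.0 0.0281
```

View pics/w_tray.png

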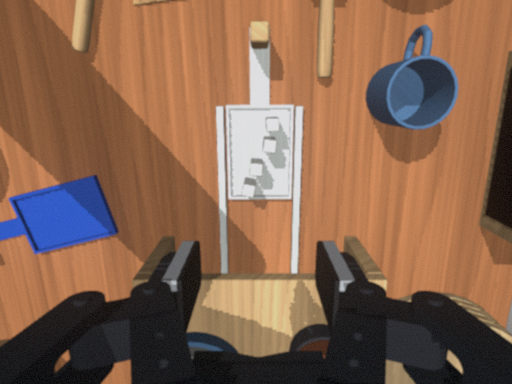

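All four blocks stand on the drawn tray: (272,124), (269,145), (256,168) and (249,187). I'll take one closer look for their positions and yaws.

```bash
python3 - <<'E'
from h import *
c=sh(.10); r.move_to([*c,.23],down(A)); r.sleep(.2); im=wrist(); np.savez("pics/w_blk.npz",**im); save(im,"w_blk.png")
g=cv2.cvtColor(im["pixels"],cv2.COLOR_RGB2GRAY); W=cloud(im,im["T"]); z=W[...,2]
near=(abs(W[...,0]-.55)<.05)&(W[...,1]>-.28)&(W[...,1]<-.145)
m0=near&(z>.043)&(z<.056)
print("top grey",np.percentile(g[m0],[5,25,50,75,95]),"tray",np.percentile(g[near&(z<.012)],[5,50,95]))
th=np.percentile(g[m0],50)-25
m=(g>th)&cv2.dilate(m0.astype(np.uint8),np.ones((5,5))).astype(bool)
k,l,s,_=cv2.connectedComponentsWithStats(cv2.morphologyEx(m.astype(np.uint8),cv2.MORPH_OPEN,np.ones((3,3))))
M=im["T"]
for i in range(1,k):
    if s[i,4]<100: continue
    v,u=np.nonzero(l==i); d=np.stack([(u-im["cx"])/im["fx"],(v-im["cy"])/im["fy"],np.ones(len(u))],-1)@M[:3,:3].T
    P=M[:3,3]+d*((.049-M[2,3])/d[:,2])[:,None]
    cc,ss,a=cv2.minAreaRect((P[:,:2]*1000).astype(np.float32)); print(s[i,4],"px",u.mean().round(),v.mean().round(),np.round(cc,1),np.round(ss,1),round(a,1))
E
```

```text
top grey [169. 206. 218. 220. 221.] tray [121. 215. 220.]
330 px 276.0 102.0 [ 566.4 -165. ] [15.8 13.8] 89.7
295 px 271.0 135.0 [ 561.2 -192.9] [16.5 17.6] 89.2
324 px 251.0 168.0 [ 544.  -222.3] [17.4 16.3] 88.5
310 px 240.0 198.0 [ 533.  -250.6] [17.8 17.2] 77.5
```

View pics/w_blk.png

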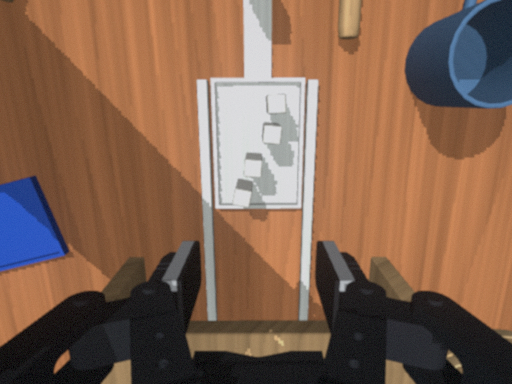

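The bright faces at (276,102), (271,135), (251,168) and (240,198) are the block tops. First block now.

```bash
cat >> h.py <<'E'
def load(x,y,yaw):
    r.set_gripper(.55); r.move_to([x,y,.14],down(yaw)); r.move_linear([x,y,.046],vel=.1)
    r.set_gripper(0,squeeze=40); st("grip"); r.move_linear([x,y,.22],vel=.15)
    if r.current_opening()<.12: print("LOST"); return False
    qj=down(JY-np.pi/2); r.move_linear([*J,.22],rot=qj,vel=.3); r.sleep(.2); st("over")
    if r.current_opening()<.12: print("LOST"); return False
    b=F()[2]
    for z in np.arange(.19,.1465,-.004):
        r.move_linear([*J,z],vel=.06)
        if F()[2]-b>4: print("BLOCKED",z); st(); return False
    r.move_linear([*J,.147],vel=.05); st("in")
    r.set_gripper(.45); r.sleep(.3); r.move_linear([*J,.22],vel=.15); st("done")
    return True
E
python3 - <<'E'
from h import *
print(load(.5664,-.165,A))
save(optics.get_image("scene"),"s2.png",(150,130,400,330),2.4)
E
```

```text
grip t39.2 [ 0.5666 -0.1651  0.0466] F [-1.   1.4  6.4] M [ 0.16  0.26 -0.02] op 0.179 ff 39.4
over t42.3 [0.5178 0.255  0.2201] F [-0.3  0.8 -0.4] M [-0.02  0.02  0.01] op 0.174 ff 39.0
in t45.7 [0.5175 0.2557 0.1468] F [ 0.9 -0.2 -0.3] M [-0.   -0.01  0.  ] op 0.181 ff 39.0
done t47.0 [0.5173 0.2555 0.2192] F [-0.4 -1.1 -0.2] M [-0.04 -0.02  0.03] op 0.450 ff 0.0
True
```

View pics/s2.png

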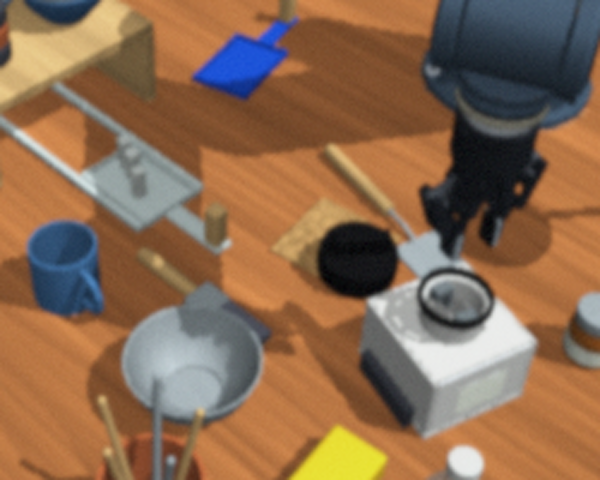

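Three blocks remain at (133,170), the jar mouth is clear, and the cap at (358,258) seems to have been knocked towards the jar. I'll re-measure it before re-gripping. Next the other blocks.

```bash
python3 - <<'E'
from h import *
for x,y,w in((.5613,-.193,A),(.544,-.2225,A-.02),(.533,-.2505,np.deg2rad(-12.5))):
    ok=load(x,y,w)
    if not ok: break
r.move_to([.46,.06,.38],down(JY-np.pi/2+np.deg2rad(70))); r.sleep(.2); im=wrist(); np.savez("pics/w_cap2.npz",**im); save(im,"w_cap2.png")
W=cloud(im,im["T"]); z=W[...,2]; near=np.hypot(W[...,0]-.46,W[...,1]-.06)<.13
for n,m in(("cap",near&(z>.02)&(z<.075)),("bar",near&(z>.054)&(z<.075))):
    P=W[m]; c,s,a=cv2.minAreaRect((P[:,:2]*1000).astype(np.float32)); print(n,m.sum(),np.round(c,1),np.round(s,1),round(a,1),np.median(P[:,2]),P[:,:2].mean(0).round(4))
print(r.current_q())
save(optics.get_image("scene"),"s3.png",(80,110,400,330),1)
cv2.imwrite("pics/s34.png",np.hstack([cv2.resize(cv2.imread("pics/s3.png"),(400,275)),cv2.resize(cv2.imread("pics/w_cap2.png"),(367,275))]))
E
```

```text
grip t50.4 [ 0.5615 -0.1931  0.0465] F [-1.2  0.5  4.7] M [0.06 0.19 0.03] op 0.174 ff 40.0
over t53.6 [0.5178 0.2551 0.2201] F [ 0.7 -0.1 -0.7] M [-0.01 -0.01 -0.04] op 0.177 ff 39.4
in t57.0 [0.5175 0.2557 0.1468] F [ 0.4 -0.  -0.7] M [-0.    0.04 -0.03] op 0.179 ff 39.4
done t58.3 [0.5172 0.2556 0.2192] F [-0.8 -0.  -0.5] M [-0.01 -0.    0.01] op 0.454 ff 0.0
grip t61.8 [ 0.5443 -0.2226  0.0465] F [-0.6  0.9  4.8] M [0.05 0.09 0.01] op 0.175 ff 40.5
over t65.0 [0.5178 0.2551 0.2201] F [0.  0.4 0.2] M [-0.05  0.07  0.01] op 0.177 ff 39.9
in t68.4 [0.5175 0.2557 0.1468] F [ 0.1 -0.5 -1.5] M [-0.03 -0.05 -0.01] op 0.175 ff 39.9
done t69.7 [0.5172 0.2555 0.2192] F [ 0.4 -0.  -0.2] M [-0.01 -0.03  0.04] op 0.450 ff 0.0
grip t73.3 [ 0.5332 -0.2506  0.0465] F [-1.   0.1  4.3] M [ 0.06  0.08 -0.  ] op 0.185 ff 41.8
over t76.6 [0.5177 0.2551 0.2201] F [-0.2  0.5 -0.5] M [-0.    0.03 -0.01] op 0.175 ff 41.3
in t80.0 [0.5175 0.2557 0.1468] F [ 0.6  0.2 -0.4] M [-0.02 -0.03  0.  ] op 0.177 ff 41.2
done t81.3 [0.5172 0.2555 0.2192] F [-0.2  0.5  0.3] M [-0.    0.02  0.05] op 0.451 ff 0.0
cap 4104 [418.8  76. ] [189.9  98.2] 18.9 0.038782781352494605 [0.4592 0.0912]
bar 824 [464.   93.9] [18.2 69.6] 51.9 0.06533638552063498 [0.4633 0.094 ]
[ 2.97726825e-02  8.07525440e-02  1.67813057e+00  2.01699471e-06
  1.38329816e+00 -8.62218371e-01]
```

View pics/s34.png

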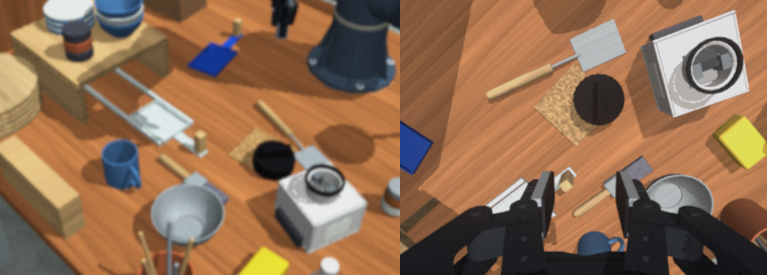

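The tray is empty and all blocks went through the mouth. The cap was knocked about 48 mm off-centre but still stands level on the mat edge, at (598,100) in the right half. One closer look, then re-grip.

```bash
python3 - <<'E'
from h import *
yaw=JY-np.pi/2+np.deg2rad(70)
r.move_to([.464,.094,.25],down(yaw)); r.sleep(.2); im=wrist()
W=cloud(im,im["T"]); z=W[...,2]; m=(np.hypot(W[...,0]-.464,W[...,1]-.094)<.06)&(z>.056)&(z<.075)
P=W[m]; c,s,a=cv2.minAreaRect((P[:,:2]*1000).astype(np.float32)); print(m.sum(),c,s,a,np.median(P[:,2]))
c=np.array(c)/1000; by=np.deg2rad(a)-(0 if s[0]<s[1] else np.pi/2)
print("closing yaw",np.rad2deg(by))
if abs(by-yaw)<.2 and abs(np.hypot(*(c-[.464,.094])))<.008:
    r.set_gripper(.6); r.move_to([*c,.15],down(by)); r.move_linear([*c,.0635],vel=.08); st("pre")
    r.set_gripper(0,squeeze=80); st("grip")
    r.move_linear([*c,.25],vel=.12); st("lift")
    r.move_linear([*J,.25],rot=down(yaw),vel=.2); r.sleep(.2); st("over")
    # verify cap in hand with scene depth view
    save(optics.get_image("scene"),"s4.png",(280,150,400,320),3)
E
```

```text
1459 (463.993408203125, 93.4940185546875) (18.32486915588379, 70.38340759277344) 51.419776916503906 0.06538255727140235
closing yaw 51.419776916503906
pre t85.8 [0.4643 0.0935 0.0639] F [0.1 0.4 0.1] M [-0.03  0.01 -0.01] op 0.601 ff 0.0
grip t86.3 [0.4642 0.0935 0.0641] F [-1.6 -0.   7.6] M [-0.03  0.55 -0.  ] op 0.197 ff 77.3
lift t88.0 [0.4637 0.0934 0.2494] F [ 0.1  0.7 -0.1] M [ 0.   -0.02 -0.03] op 0.198 ff 77.4
over t89.2 [0.5176 0.255  0.2502] F [-0.2  0.  -0.5] M [ 0.02 -0.06 -0.  ] op 0.194 ff 77.4
```

View pics/s4.png

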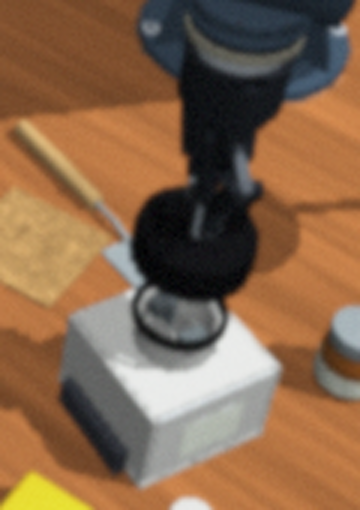

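The cap hangs level over the neck. Now lower it with force monitoring.

```bash
python3 - <<'E'
from h import *
r.move_linear([*J,.18],vel=.1); r.sleep(.1); b=np.mean([F()[2] for _ in range(5)]); print("base",b)
for z in np.arange(.172,.1525,-.001):
    r.move_linear([*J,z],vel=.02); r.sleep(.05); f=F()-[0,0,b]
    print(round(r.current_tool_pos()[2],4),np.round(f,1),end=" | ")
    if f[2]>12.5: break
st("end")
E
```

```text
base -1.3892720389088946
0.172 [ 0.  -0.6  0.3] | 0.171 [ 0.1  0.2 -0.6] | 0.17 [-0.8  0.7 -0. ] | 0.169 [-0.3  0.5  0.6] | 0.168 [ 0.2 -0.5  0.6] | 0.167 [ 0.8  0.1 -0.7] | 0.166 [ 0.1  0.3 -0.6] | 0.165 [-1.3 -0.6 -0.3] | 0.1643 [-1.6 -2.2  5.1] | 0.1631 [-1.  -2.8  6.6] | 0.1622 [-1.6 -2.9  6.4] | 0.1612 [-2.2 -2.   8. ] | 0.1603 [-1.7 -3.2  8.6] | 0.1594 [-1.8 -2.2  8.7] | 0.1584 [-2.2 -3.3  9.6] | 0.1575 [-2.5 -3.4 10.3] | 0.1566 [-3.4 -3.5 10.9] | 0.1556 [-2.8 -4.3 11. ] | 0.1547 [-2.3 -3.2 12.2] | 0.1541 [-2.4 -4.6 16.2] | end t96.5 [0.5179 0.2557 0.1541] F [-2.4 -4.6 14.8] M [-0.26  0.75  0.14] op 0.197 ff 79.6
```

```bash
python3 - <<'E'
from h import *
z=.1552; r.move_linear([*J,z],vel=.02); r.sleep(.1); st("press")
ok=True
for a in (60,50,40,30,20,10,0,-1):
    r.move_to([*J,z],down(JY-np.pi/2+np.deg2rad(a))); r.sleep(.05); st(a)
    if abs(r.current_torque()[2])>1.5: print("STOP"); ok=a<5; break
if ok:
    for zz in (.157,.159,.1605,.1615,.162): r.move_linear([*J,zz],vel=.02); r.sleep(.05); st("rise")
E
```

```text
press t96.8 [0.5178 0.2557 0.1558] F [-1.3 -3.3 10.4] M [-0.22  0.5   0.12] op 0.197 ff 78.9
60 t97.2 [0.5182 0.2561 0.1561] F [-0.4 -1.3  9.2] M [ 0.27  0.16 -0.  ] op 0.193 ff 79.0
50 t97.5 [0.5183 0.2562 0.1561] F [-0.1 -0.2 10.1] M [ 0.39  0.06 -0.06] op 0.197 ff 79.0
40 t97.9 [0.5184 0.2563 0.1561] F [-0.9  0.3  8.9] M [ 0.37 -0.09 -0.02] op 0.191 ff 79.0
30 t98.2 [0.5184 0.2563 0.1561] F [-1.2 -0.3  8.3] M [ 0.35 -0.14 -0.07] op 0.193 ff 78.9
20 t98.5 [0.5185 0.2563 0.1562] F [-1.3  0.1 10. ] M [ 0.34 -0.19 -0.04] op 0.192 ff 78.9
10 t98.9 [0.5185 0.2563 0.1562] F [-0.9  1.3  8.5] M [ 0.25 -0.35 -0.06] op 0.192 ff 79.0
0 t99.2 [0.5187 0.2563 0.1563] F [ 0.1 -0.2  8.5] M [ 0.2  -0.41 -0.07] op 0.195 ff 79.1
-1 t99.5 [0.5187 0.2563 0.1563] F [-0.2  0.1  8.8] M [ 0.26 -0.45  0.2 ] op 0.194 ff 79.1
rise t99.8 [0.5187 0.2564 0.1581] F [-0.9  0.2  9. ] M [ 0.28 -0.46  0.23] op 0.194 ff 79.0
rise t100.1 [0.5187 0.2564 0.16  ] F [1.8 1.3 9.1] M [ 0.28 -0.55  0.23] op 0.199 ff 78.9
rise t100.4 [0.5187 0.2563 0.1612] F [4.6 2.5 5.8] M [ 0.58 -1.12  0.21] op 0.191 ff 78.9
rise t100.7 [0.5184 0.2561 0.1615] F [ 5.1  3.2 -1. ] M [ 0.83 -1.53  0.2 ] op 0.190 ff 79.4
rise t101.0 [0.5182 0.256  0.1617] F [ 6.1  1.9 -2.2] M [ 0.78 -1.39  0.19] op 0.194 ff 78.9
```

The cap resists lifting, so it's locked. Release it, check, then push the tray home.

```bash
python3 - <<'E'
from h import *
r.move_linear([*J,.1605],vel=.02); r.set_gripper(.6); r.move_linear([*J,.36],vel=.15); r.sleep(.2)
im=wrist(); save(im,"w_fin.png"); W=cloud(im,im["T"]); z=W[...,2]; near=np.hypot(W[...,0]-J[0],W[...,1]-J[1])
for n,m in(("bar",(z>.153)&(z<.175)&(near<.06)),("jar",(z>.08)&(z<.1)&(near<.12)),("cap",(z>.115)&(z<.146)&(near<.06))):
    P=W[m]; c,s,a=cv2.minAreaRect((P[:,:2]*1000).astype(np.float32)); print(n,m.sum(),np.round(c,1),np.round(s,1),round(a,1),np.median(P[:,2]).round(4))
e=sh(.270); q=down(A)
r.move_to([*e,.15],q); r.move_linear([*e,.041],vel=.12); r.set_gripper(0,squeeze=50); st("grip")
r.move_linear([*sh(.10),.041],vel=.08); r.sleep(.1); st("in"); b=F()
for y in np.arange(.097,.066,-.002):
    r.move_linear([*sh(y),.041],vel=.03); r.sleep(.05); f=F()-b
    if f[1]>10: break
print(y); st("stop")
r.move_linear([*sh(y+.001),.041],vel=.03); r.set_gripper(.6); p=r.current_tool_pos(); r.move_linear([p[0],p[1],.2],vel=.15)
r.move_to([.548,-.21,.40],q); r.sleep(.2); im=wrist(); save(im,"w_fin2.png"); W=cloud(im,im["T"]); z=W[...,2]
m=(abs(W[...,0]-.548)<.03)&(abs(W[...,1]+.25)<.05)&(z>.05)&(z<.075); P=W[m]; print("post",cv2.minAreaRect((P[:,:2]*1000).astype(np.float32)),r.current_t())
cv2.imwrite("pics/fin.png",np.hstack([cv2.resize(cv2.imread("pics/%s.png"%n),(398,300)) for n in("w_fin","w_fin2")]))
E
```

```text
bar 1357 [516.9 256.8] [69.1 17.6] 70.3 0.1631
jar 5640 [517.5 255.2] [130.3 130.3] 71.0 0.0903
cap 5416 [516.9 257. ] [96.2 95.4] 69.6 0.1353
grip t106.3 [ 0.5519 -0.0621  0.0417] F [0.1 1.1 6.4] M [0.08 0.17 0.1 ] op 0.253 ff 49.6
in t108.7 [ 0.5496 -0.2314  0.0417] F [0.3 6.2 8.1] M [ 0.82  0.12 -0.06] op 0.251 ff 50.0
0.07499999999999998
stop t112.3 [ 0.5493 -0.2538  0.0417] F [ 1.5 24.5 14.1] M [ 3.23 -0.34 -0.07] op 0.247 ff 50.8
post ((547.9959716796875, -253.54608154296875), (21.68259048461914, 20.90774917602539), 89.12114715576172) 115.2
```

View pics/fin.png

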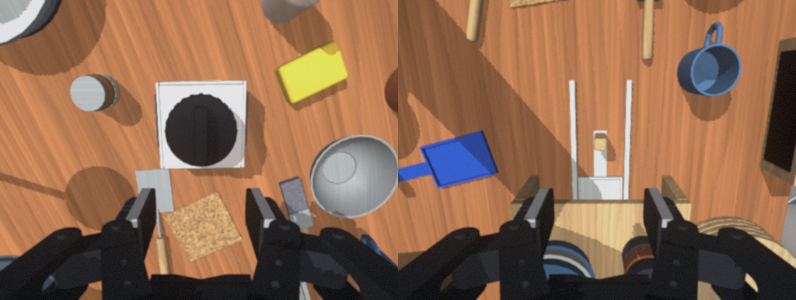

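The cap sits centred on the jar (201,130 in the left half): bar within 1° of the jar's y, top at 163 mm, so it's locked. The tray is home against its stop (post at y=-0.2535, expected -0.254), and nothing is touching the robot.

```bash
python3 -c "
from h import *
print(r.hand_in())"
```

```text
the job is handed in; nothing more can be done
None
```

The job is handed in at about 115 s of 210 s: all four blocks went into the jar, the cap is back on and locked, the empty tray is against its stop, and no bystander was disturbed that I saw; no verdict came back.

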